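# Lay the specimen box flat and shut the drawer tray

### The arm

A 7-joint arm with a two-finger parallel gripper is mounted at the origin on the work surface. World frame = base frame: x ahead of the robot, y to its left, z up, the work surface at z = 0. Lengths are in mm, angles in rad, forces in N, time in s.
With the tool pointing down it reaches from about 400 to 875 mm from the base axis. Payload 19.3 kg.
Tool frame: the origin (TCP) lies on the centre line of the jaws, within the pads' length; the fingertips stand 19 mm ahead of it and the grasp point (between the pads) is the TCP; z points along the fingers, y is the line along which they close (so a half turn about z gives the same grasp; the last joint's range is limited). The gripper opens to 85 mm and grips with 20 to 120 N. Pads are 22 mm wide; open, the fingers measure 114 mm over their backs; the gripper's body (76 mm by 85 mm) begins 54 mm behind the grasp point. The pads swing forward as they close: fully open they stand 13 mm farther back than shut.
Start: joints at [1.084, 0.521, -0.036, 1.599, 0.021, 1.021, -0.113], TCP at [252.995, -571.497, 250.291] pointing down, gripper open.
Joint ranges: [-2.91, 2.91], [-0.3, 2.13], [-1.5, 1.42], [0.17, 2.43], [-1.26, 4.41], [0.16, 1.93], [-2.52, 2.52]. Speed limits (rad/s): [1.89, 1.89, 2.39, 2.39, 3.01, 3.01, 3.01].

### API

Orientations are given as a rotation vector (axis times angle).
In Python, from cell import sense, read_camera, camera_info, sign_off gives the robot as it stands.
- The arm moves only by the tool move_arm, never from a script. Its argument "targets" is a list of rows, each a list of 5 numbers: the opening, from -1 (shut) to 1 (fully open), then the shift along the world's x, y, z in cm, then the turn about the world's z in rad. A call has 1 to 12 rows; each row shifts and turns the commanded pose from where the row before left it; what a row does not reach is not made up. A row lasts 1/12 s, in which the tool goes at most 41.7 mm and 7.16 degrees, less where a joint would pass 70% of its speed; a pose out of reach is approached as far as the arm can. A call is refused whole if a number of a shift passes 4.17 or a number of a turn 0.125, either way. A call with a gripper value outside its range is refused whole. The fingers move at their own pace and stop on an object; the grip force is fixed at half the most. Time passes only in rows, so rows that do not move let the fingers close. It gives the time, the measured TCP pose, the force, the opening and the grip force at its end, in the units of the state.
- sense(): the state, without advancing time (a new reading comes with each control period).
- read_camera(name): name is "scene" or "top" or "wrist"; returns (picture, depth): 400x640x3 uint8, red, green, blue; 400x640 float32, mm along the optical axis (not along the pixel's ray), 0 where there is no reading.
- camera_info(name): a dict with "fx", "fy", "cx", "cy" (pixels), "origin" and "attitude" of the camera in the world. Camera axes: x right, y down, z forward; pixel columns grow to the right and rows downward; lengths in mm; the calibration is good to about 2 mm. A picture is of the moment at which its call begins: read the wrist's pose just before it. camera_info takes no time and is no camera call; for the wrist camera it gives the pose at the moment of the call.
- sign_off(): hands the job in; it is judged then, once.
The state is a dict: "time_s": time; "joint_positions": joint angles; "qvel": joint speeds; "joint_torque": joint torques, N m; "tool_pos": TCP position; "tool_rot": TCP orientation; "ft_force": force on the tool from outside, world axes, zero at the start; "ft_torque": the same for the moment, N m; "grip_width": finger opening in mm; "finger_force": force on a finger pad.
Only numpy, scipy, OpenCV 4.12 (cv2) and the standard library are available. Lean on these libraries where they do the work, as an engineer would, in place of code of your own. Each camera call takes 0.05 s, during which the arm holds its last target. There are 200 camera calls.

### The job

The specimen tray has to go back into its cabinet. First push against the window side of the specimen box that stands on its edge in the tray, so that it tips over onto its black back and lies flat on the tray floor with the window up; then push the tray's open lid over until it is fully shut. Only push with the fingers: do not pick anything up, and leave the two other boxes in the tray and everything on the table where they are.

Things in the scene. Friction and masses are not known exactly. Their poses are not given: they have to be found in the camera images.
- tray: White metal drawer tray with a black floor, fixed to the table for the job, 316 (its x) by 212 (its y) by 50 mm high, walls and floor 6 mm thick. Origin: centre of its underside, on the table; z up. The lid hinge runs along the top of its +y wall. The tray stands turned differently every time, by up to about 20 degrees.
- lid_hinge (a point): Middle of the lid's hinge line, on the tray, 105 mm to the tray's +y side of its origin and 52 mm above the table. The line runs along the tray's x.
- lid (a joint): Angle of the tray's lid, rad: 0 = shut, lying flat on the tray's walls; 1.57 = upright; 1.6 to 1.85 at the start (open, leaning outwards to the tray's +y side). The hinge is stiff: the lid stays wherever it is left and does not fall shut; pushing it takes up to about 3 N at the free edge, all the way down to 0.
- lid_edge (a point): Middle of the lid's free edge, on its outer face (on top when shut; looking away from the tray while open), 209 mm from the hinge line. The lid is a flat clear panel with a blue frame, without a handle, 316 mm along the hinge, 209 mm from hinge to free edge, 6 mm thick.
- box: Specimen box standing on edge, loose, 70 x 70 mm square, 30 mm thick, about 0.12 kg: black back, white sides, clear window over a brown fossil. Origin: centre of the narrow face it stands on. x: square out of the window (level at the start, straight up when lying as wanted), window at x = +15 mm, back at -15 mm; z: up its 70 mm height at the start; y: along its width.
- box_center (a point): Centre of that box: 41 mm above the table standing, 21 mm lying flat. Standing, its top is 76 mm above the table, 26 mm above the tray's walls. At the start its window looks to the tray's -y side (within 20 degrees), with room behind its back to lie down. Pushed near the top it tips, pushed low it slides.
- flat_a: Bystander: smaller specimen box lying flat in the tray, 58 x 58 x 26 mm, light tan fossil, origin at the centre of its underside. Which place along the tray each of the three boxes has changes.
- flat_b: Bystander: as flat_a, with a greyish fossil.
- loupe: Bystander on the table: black magnifier, 44 mm across, 44 mm high, origin at the centre of its underside.
- fossil: Bystander on the table: loose tan fossil shell, 72 mm across, 30 mm high, origin at the centre of its underside.
- cardtray: Bystander on the table: cream empty card tray, 80 x 80 x 22 mm, origin at the centre of its underside.
- jar: Bystander on the table: glass jar with white cap, 52 mm across, 70 mm high, origin at the centre of its underside.
- brush: Bystander on the table: brush lying flat, about 0.2 m long, origin under its middle.
Things that resemble listed ones, but are neither listed nor needed, are in the scene too. Leave any blue look-alike of the box alone.

How it is judged (in metres and radians):
On the way:
1. the standing box lies flat on the tray floor, window up, while the lid is still open (over 1.2 rad) (angle between box's own x axis and vertical below 0.1 rad and height (world z) of box_center below 0.03 m and x of box_center in the frame of tray between -0.14 and 0.14 m and y of box_center in the frame of tray between -0.09 and 0.09 m and value of joint lid above 1.2 rad), for 0.3 s.
At the end, for the whole second after the job is handed in: Lid shut (under 0.04 rad); the box at rest under it, flat on the tray floor, window up (x within 0.10 rad of vertical, centre under 30 mm above the table, inside the tray); the two flat boxes within 25 mm and things on the table within 30 mm of where they began (angle between box's own x axis and vertical below 0.1 rad and height (world z) of box_center below 0.03 m and x of box_center in the frame of tray between -0.14 and 0.14 m and y of box_center in the frame of tray between -0.09 and 0.09 m and value of joint lid below 0.04 rad and linear speed of box below 0.02 m/s and distance of each of loupe, fossil, cardtray, jar, brush from where it was at the start of the episode below 0.03 m and distance of each of flat_a, flat_b from where it was at the start of the episode below 0.025 m); the robot touches nothing.
It fails at once if the specimen box is lifted or carried (its centre over 55 mm above the table) (height (world z) of box_center above 0.055 m).
It fails at once if one of the two flat boxes is moved over 25 mm (distance of any of flat_a, flat_b from where it was at the start of the episode above 0.025 m).
It fails at once if a thing on the table is moved over 30 mm (distance of any of loupe, fossil, cardtray, jar, brush from where it was at the start of the episode above 0.03 m).
It also fails if it takes over 54 s, if anything falls off the work surface, if the arm or the gripper's body presses on something with over 40 N, if the wrist force passes 120 N, or if a joint passes its speed limit or range.

## Working session

There is one attempt and no reset: what is moved stays moved. The work goes in short steps, Python scripts to look and compute and a tool call to move; the robot and the scene stay as the last step left them, time stands still between calls to the robot, and variables do not carry over. Pictures are saved under pics/ and viewed, at most 10 in all, crops included, and the job is handed in when it is done.

Besides the shell and the picture viewer there is one more tool, called after "Call:" as name(argument=value, ...) on one line, values as JSON. move_arm: Moves the arm, as the interface text tells. Its arguments: {"type":"object","properties":{"targets":{"type":"array"}},"required":["targets"]}

```bash
mkdir -p pics
cat > h.py <<'E'
import numpy as np, cv2
from cell import sense, read_camera, camera_info, sign_off
from scipy.spatial.transform import Rotation as R
def att(ci):
    a=np.array(ci["attitude"],float)
    return a if a.shape==(3,3) else R.from_rotvec(a).as_matrix() if a.size==3 else R.from_quat(a).as_matrix()
def grab(name):
    ci=camera_info(name); p,d=read_camera(name); np.savez(f'{name}.npz',p=p,d=d,A=att(ci),o=ci["origin"],k=[ci[x] for x in("fx","fy","cx","cy")])
    return p,d
def load(name): return np.load(f'{name}.npz')
def cloud(z):
    d=z['d'];fx,fy,cx,cy=z['k'];v,u=np.mgrid[:d.shape[0],:d.shape[1]]
    P=np.stack([(u-cx)/fx*d,(v-cy)/fy*d,d],-1)@z['A'].T+z['o']; P[d==0]=np.nan; return P
def ray(z,u,v,h):
    fx,fy,cx,cy=z['k']; r=z['A']@[(u-cx)/fx,(v-cy)/fy,1]; return z['o']+r*(h-z['o'][2])/r[2]
E
python3 - <<'E'
from h import *
for n in("scene","top"):
    p,d=grab(n); cv2.imwrite(f'pics/{n}0.png',p[...,::-1]); print(n,camera_info(n))
s=sense();print(s['time_s'],s['tool_pos'],s['tool_rot'],s['grip_width'])
E
```

```text
scene {'fx': 486.17178174981234, 'fy': 486.17178174981234, 'cx': 313.36912781581395, 'cy': 199.49801336358613, 'origin': array([1267.97554271, -829.69103706,  713.03036537]), 'attitude': array([-1.98921433, -0.81048448,  0.42494839])}
top {'fx': 360.97560019874294, 'fy': 360.97560019874294, 'cx': 319.7147915829878, 'cy': 197.01478504700242, 'origin': array([ 375.30693587,  -37.32873158, 1118.82349562]), 'attitude': array([-2.12814132,  2.13999785, -0.18361024])}
0.1 [ 252.89510533 -571.27220591  249.82697687] [-3.07274854e+00 -6.49772628e-01  3.96891252e-04] 85.09773441774205
```

View pics/scene0.png

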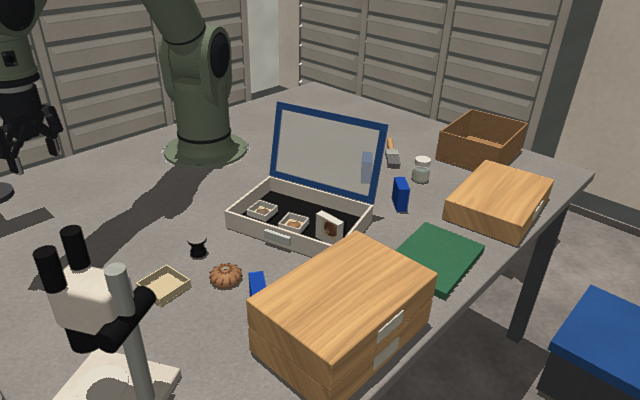

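View pics/top0.png

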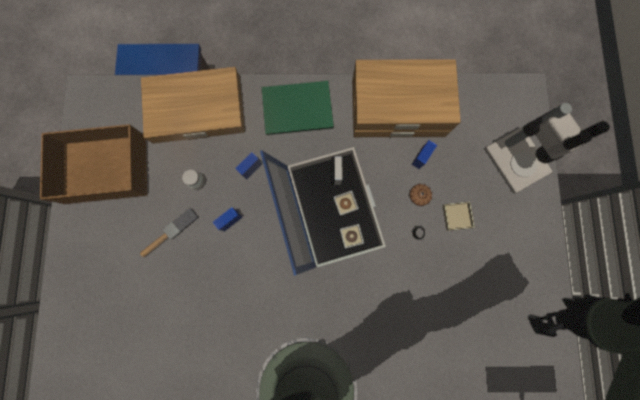

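Scene view: the tray is at about (300,215) with the lid open behind it. The white standing box with its brown window is at (329,226) in scene and (338,170) in top. Blue look-alikes stand at top (248,165), (227,218) and (426,153); they are outside the tray, so they don't fit. Next I'll enlarge the tray area to confirm.

Run:
```python
from h import *
z=load('top');c=z['p'][140:280,250:395][...,::-1]
a=cv2.resize(c,None,fx=4,fy=4,interpolation=cv2.INTER_CUBIC)
cv2.imwrite('pics/crop.png',a)
P=cloud(z)
for u,v in[(338,158),(338,170),(338,180),(300,220),(345,203),(351,236),(310,200),(284,200),(266,160),(295,270),(375,200),(450,250),(338,165)]:print(u,v,P[v,u].round())
```

```text
338 158 [671. -96.  78.]
338 170 [635. -95.  73.]
338 180 [605. -95.  72.]
300 220 [487.  17.  73.]
345 203 [ 544. -118.   17.]
351 236 [ 443. -135.   19.]
310 200 [556. -10.   7.]
284 200 [529.  54. 177.]
266 160 [621.  95. 237.]
295 270 [349.  19. 252.]
375 200 [ 557. -215.   -3.]
450 250 [ 399. -440.   -0.]
338 165 [650. -95.  77.]
```

View pics/crop.png

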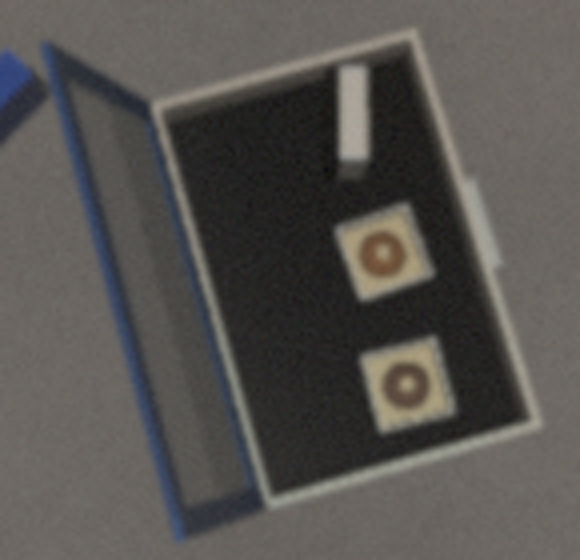

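The crop shows the box's top face as a white strip with corners (340,65), (368,65), (368,160) and (338,160). Tray rim corners are (417,30), (541,425), (268,505) and (155,103). Flat boxes are at (383,253) and (407,385).

Run:
```python
from h import *
z=load('top'); f=lambda c,h:ray(z,(c[0]+.5)/4-.5+250,(c[1]+.5)/4-.5+140,h)
C=np.array([f(c,50) for c in[(417,30),(541,425),(268,505),(155,103)]])
B=np.array([f(c,76) for c in[(340,65),(368,65),(369,160),(338,160)]])
print(C.round(),[np.linalg.norm(C[i]-C[i-1]).round() for i in range(4)]);print(B.round())
# axes: hinge side +y. 
ey=(C[2]+C[3]-C[0]-C[1]);ey/=np.linalg.norm(ey);ex=np.array([ey[1],-ey[0],0]);o=C.mean(0)
print('tray',o.round(),'ex',ex,'yaw',np.arctan2(ex[1],ex[0]))
T=lambda p:np.array([(p-o)@ex,(p-o)@ey]).round()
print('box',B.mean(0).round(),[T(b) for b in B],T(B.mean(0)))
for c in[(383,253),(407,385)]:p=f(c,32);print('flat',p.round(),T(p))
P=cloud(z)
m=(P[...,2]>120)&(P[...,0]>300)&(P[...,0]<720)&(abs(P[...,1])<150)
Q=P[m]; q=np.array([[(a-o)@ex,(a-o)@ey,a[2]] for a in Q]); print(len(Q),q.min(0),q.max(0))
k=np.polyfit(q[:,2],q[:,1],1);print('lid y vs z',k, 'angle',np.pi/2+np.arctan(k[0]))
```

```text
[[ 713. -146.   50.]
 [ 411. -231.   50.]
 [ 355.  -30.   50.]
 [ 656.   55.   50.]] [np.float64(209.0), np.float64(313.0), np.float64(209.0), np.float64(313.0)]
[[ 678.  -86.   76.]
 [ 678. -107.   76.]
 [ 605. -106.   76.]
 [ 605.  -83.   76.]]
tray [534. -88.  50.] ex [0.96241872 0.27156991 0.        ] yaw 0.27502386942955365
box [642. -95.  76.] [array([139., -37.]), array([134., -57.]), array([ 64., -37.]), array([ 70., -15.])] [102. -36.]
flat [ 543. -119.   32.] [  0. -31.]
flat [ 442. -135.   32.] [-101.  -20.]
2061 [-159.84427941  122.90361511  120.24707395] [156.38095506 161.96743283 259.72590196]
lid y vs z [ 0.23639269 96.54476567] angle 1.802927679711871
```

Tray yaw is about 0.275 rad with its centre at (534,-88). The box sits near tray (102,-36), turned about -0.27 relative to the tray, and if tipped as it stands it would catch the +x wall. So I'll use a two-finger push to square it up before tipping. Moving over it now.

Call:
move_arm(targets=[[-0.05,2.5,2.7,0,0.09],[-0.05,2.5,2.7,0,0.09],[-0.05,2.5,2.7,0,0.09],[-0.05,2.5,2.7,0,0.09],[-0.05,2.5,2.7,0,0.09],[-0.05,2.5,2.7,0,0.09],[-0.05,2.5,2.7,0,0.09],[-0.05,2.5,2.7,0,0.09],[-0.05,2.5,2.7,0,0.09],[-0.05,2.5,2.7,0,0.09],[-0.05,2.5,2.7,0,0.09],[-0.05,2.5,2.7,0,0.09]])

```text
time_s: 1.1
tool_pos: [553.8, -246.0, 250.1]
tool_rot: [-2.297, -2.142, 0.0]
ft_force: [-0.7, -0.3, -0.0]
grip_width: 40.5
finger_force: 0.0
```

Call:
move_arm(targets=[[-0.05,2.5,2.7,0,0.09],[-0.05,2.5,2.7,0,0.09],[-0.05,2.5,2.7,0,0.09],[-0.05,2.5,2.7,0,0.08],[-0.05,0,0,0,0],[-0.05,0,0,0,0]])

```text
time_s: 1.6
tool_pos: [653.7, -137.1, 249.4]
tool_rot: [-1.889, -2.508, -0.001]
ft_force: [-0.1, -1.4, -0.5]
grip_width: 40.6
finger_force: 0.0
```

Run:
```python
from h import *
s=sense();M=R.from_rotvec(s['tool_rot']).as_matrix();print(s['time_s'],s['tool_pos'],s['grip_width'],'x',M[:,0],'z',M[:,2],s['joint_positions'])
p,d=grab('wrist');cv2.imwrite('pics/w1.png',p[...,::-1])
```

```text
1.6 [ 653.69190167 -137.08395625  249.40511537] 40.64953671140453 x [-0.2758589   0.96119688  0.00155832] z [-9.47890794e-04  1.34918325e-03 -9.99998641e-01] [ 0.40063334  0.62581486 -0.45504254  1.45836754  0.28786441  1.12499936
  0.17533821]
```

View pics/w1.png

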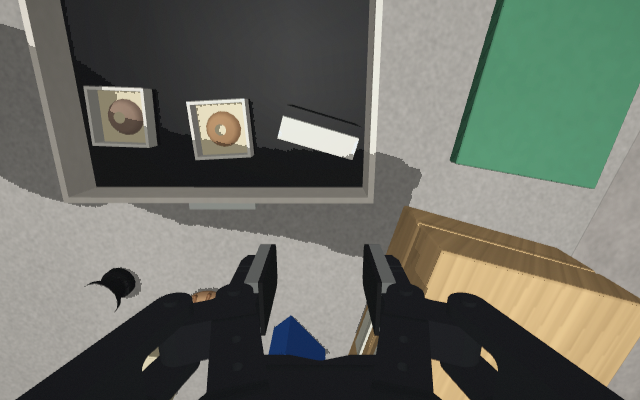

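The wrist view shows the standing box's white top strip at (283,116)-(359,138)-(355,159)-(278,139), with the thin black back beyond it. The +x inner wall is near x=370 px, and the flat boxes at (120,117) and (221,128) lie well clear.

Run:
```python
from h import *
z=load('wrist')
ex=np.array([.9624,.2716,0]);ey=np.array([-.2716,.9624,0]);o=np.array([534,-88,0.])
T=lambda p:np.array([(p-o)@ex,(p-o)@ey]).round()
for u,v,h in[(278,139,76),(355,159,76),(359,138,76),(283,116,76),(290,105,76),(358,123,76),(68,203,50),(371,203,50),(96,187,6),(363,187,6),(377,0,50)]:
  p=ray(z,u,v,h);print(u,v,h,p.round(),T(p))
P=cloud(z);print(P[130,320].round(),P[110,325].round(),P[195,300].round(),P[117,120].round())
```

```text
278 139 76 [ 607. -108.   76.] [ 65. -39.]
355 159 76 [ 678. -106.   76.] [134. -57.]
359 138 76 [676. -87.  76.] [136. -38.]
283 116 76 [606. -88.  76.] [ 69. -19.]
290 105 76 [610. -77.  76.] [ 76. -10.]
358 123 76 [671. -75.  76.] [135. -25.]
68 203 50 [ 414. -234.   50.] [-155. -108.]
371 203 50 [ 711. -148.   50.] [ 154. -106.]
96 187 6 [ 413. -228.    6.] [-154. -102.]
363 187 6 [ 707. -143.    6.] [ 151. -100.]
377 0 50 [658.  27.  50.] [151.  77.]
[640. -90.  76.] [641. -74.   7.] [ 640. -162.   42.] [ 436. -140.   16.]
```

Call:
move_arm(targets=[[-0.05,0,0,-3.5,0],[-0.05,0,0,-3.5,0],[-0.05,0,0,-3.5,0],[-0.05,0,0,-3.5,0],[-0.05,0,0,-3.5,0],[-0.05,0,0,-3.5,0],[-0.05,0,0,0,0],[-0.05,0,0,0,0]])

```text
time_s: 2.32
tool_pos: [651.8, -140.3, 39.7]
tool_rot: [-1.895, -2.503, 0.003]
ft_force: [0.6, 0.4, 0.7]
grip_width: 40.7
finger_force: 0.0
```

Call:
move_arm(targets=[[-0.05,-0.1,0.35,0,0],[-0.05,-0.1,0.35,0,0],[-0.05,-0.1,0.35,0,0],[-0.05,-0.1,0.35,0,0],[-0.05,-0.1,0.35,0,0],[-0.05,-0.1,0.35,0,0],[-0.05,-0.1,0.35,0,0],[-0.05,-0.1,0.35,0,0],[-0.05,0,0,0,0]])

```text
time_s: 3.07
tool_pos: [644.8, -110.4, 40.3]
tool_rot: [-1.893, -2.506, -0.0]
ft_force: [-0.4, 0.7, -1.0]
grip_width: 40.2
finger_force: 0.0
```

Run:
```python
from h import *
p,d=grab('wrist');a=p[...,::-1]
t,_=grab('top');b=cv2.resize(t[140:280,250:395][...,::-1],(580,560),interpolation=cv2.INTER_CUBIC)
c=np.zeros((600,790,3),np.uint8);c[:281,:450]=cv2.resize(a,(450,281));c[281:581,:311]=cv2.resize(b,(311,300))
cv2.imwrite('pics/w2.png',c)
```

```text
(no output)
```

View pics/w2.png

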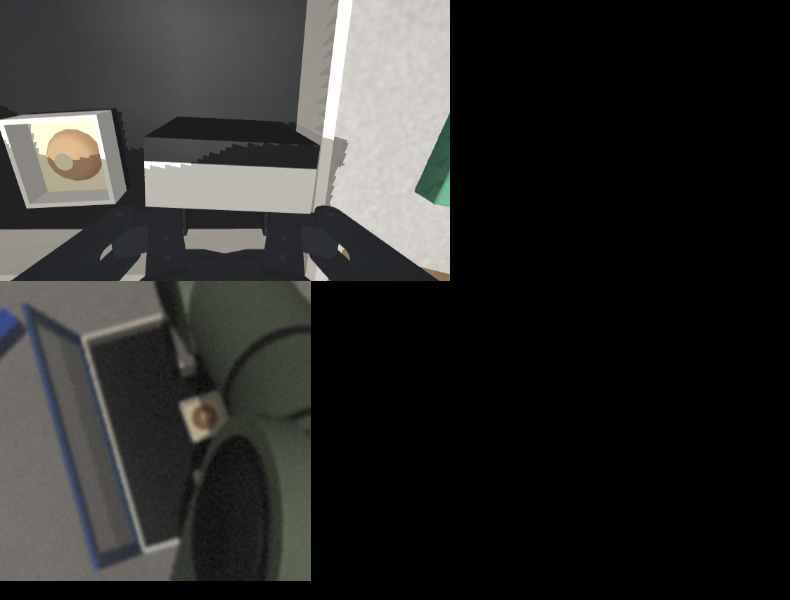

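Wrist view: the box is now square to the fingers (black back and white top strip level at about (230,165)), near the right wall. I'll check its clearance to that wall by depth.

```bash
cat >> h.py <<'E'
ex=np.array([.9624,.2716,0]);ey=np.array([-.2716,.9624,0]);o=np.array([534,-88,0.])
def tray(P): return np.stack([(P-o)@ex,(P-o)@ey,P[...,2]],-1)
E
python3 - <<'E'
from h import *
z=load('wrist');Q=tray(cloud(z))
for r in (200,215,230,245,260):
  q=Q[r]; m=np.isfinite(q[:,2])&(q[:,2]>66)&(q[:,2]<84)&(q[:,0]>40); i=np.where(m)[0]
  print(r, (i[0],i[-1],q[i[0]].round(),q[i[-1]].round(),q[i[len(i)//2]].round()) if len(i) else None)
w=Q[180];m=(w[:,2]>44)&(w[:,2]<56)&(w[:,0]>100);i=np.where(m)[0];print('wall',w[i[0]].round(),w[i[-1]].round())
E
```

```text
200 (np.int64(204), np.int64(443), array([69., -6., 77.]), array([138.,  -9.,  67.]), array([102.,  -7.,  75.]))
215 (np.int64(205), np.int64(453), array([ 69., -11.,  76.]), array([138., -11.,  76.]), array([103., -11.,  76.]))
230 (np.int64(205), np.int64(451), array([ 67., -16.,  74.]), array([138., -15.,  76.]), array([103., -15.,  76.]))
245 (np.int64(205), np.int64(449), array([ 68., -20.,  76.]), array([138., -20.,  75.]), array([103., -20.,  76.]))
260 (np.int64(206), np.int64(447), array([ 67., -25.,  76.]), array([137., -24.,  77.]), array([103., -24.,  78.]))
wall [150.  -8.  45.] [156.  -7.  50.]
```

Box is square to the tray (x 68..138) and 13 mm clear of the wall. Now tip it from near the top.

Call:
move_arm(targets=[[-0.05,0.15,-0.5,0,0],[-0.05,0,0,2.1,0],[-0.05,0,0,2.1,0],[-0.05,0,0,0,0],[-0.05,-0.1,0.35,0,0],[-0.05,-0.1,0.35,0,0],[-0.05,-0.1,0.35,0,0],[-0.05,-0.1,0.35,0,0],[-0.05,-0.1,0.35,0,0],[-0.05,-0.1,0.35,0,0]])

```text
time_s: 4.0
tool_pos: [640.2, -94.9, 81.9]
tool_rot: [-1.894, -2.506, 0.0]
ft_force: [-0.5, -0.1, 0.4]
grip_width: 40.8
finger_force: 0.1
```

Call:
move_arm(targets=[[-0.05,-0.1,0.35,0,0],[-0.05,-0.1,0.35,0,0],[-0.05,-0.1,0.35,0,0],[-0.05,-0.1,0.35,0,0],[-0.05,0,0,0,0],[-0.05,0,0,0,0],[-0.05,0,0,0,0],[-0.05,0,0,0,0]])

```text
time_s: 4.67
tool_pos: [636.5, -81.8, 82.3]
tool_rot: [1.895, 2.505, -0.0]
ft_force: [-0.0, -0.4, -0.1]
grip_width: 40.5
finger_force: 0.0
```

Run:
```python
from h import *
p,d=grab('wrist');cv2.imwrite('pics/w3.png',p[...,::-1])
```

```text
(no output)
```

View pics/w3.png

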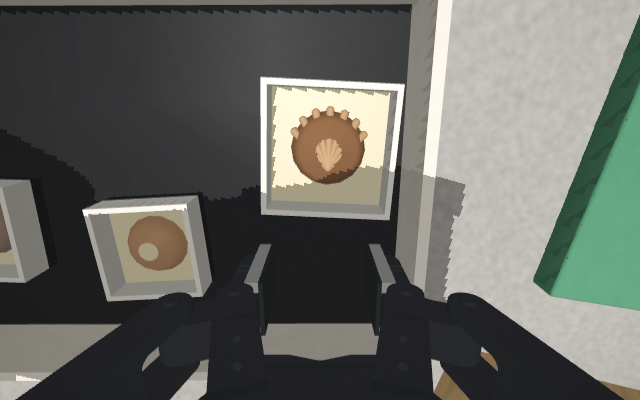

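The box lies flat, window up, rim at (262,78)-(403,85)-(390,218)-(262,213); the flat boxes are undisturbed. Next: rise, go over the lid and come down behind it with the fingers shut.

Call:
move_arm(targets=[[-1,0,0,3.8,0],[-1,0,0,3.8,0],[-1,0,0,3.8,0],[-1,0,0,3.8,0],[-1,0,0,3.8,0],[-1,0,0,3.8,0],[-1,0,0,0,0]])

```text
time_s: 5.3
tool_pos: [638.6, -81.4, 318.1]
tool_rot: [1.891, 2.499, 0.008]
ft_force: [0.7, 0.1, 0.5]
grip_width: 0.0
finger_force: 0.0
```

Run:
```python
from h import *
grab('wrist');z=load('wrist');Q=tray(cloud(z));p=z['p']
# box region: window/rim heights
m=np.isfinite(Q[...,2])&(Q[...,0]>60)&(Q[...,0]<140)&(Q[...,1]>-40)&(Q[...,1]<90)&(Q[...,2]>28)
q=Q[m];print(len(q),np.percentile(q,[2,50,98],axis=0).round())
print(sense()['tool_pos'])
```

```text
35006 [[ 61. -30.  36.]
 [100. -11. 367.]
 [139.  18. 392.]]
[637.78431455 -81.56543267 314.41862668]
```

Call:
move_arm(targets=[[-1,-1.5,2.45,0,0],[-1,-1.5,2.45,0,0],[-1,-1.5,2.45,0,0],[-1,-1.5,2.45,0,0],[-1,-1.5,2.45,0,0],[-1,-1.5,2.45,0,0],[-1,-1.5,2.45,0,0],[-1,-1.5,2.45,0,0],[-1,0,0,0,0]])

```text
time_s: 6.1
tool_pos: [513.8, 119.1, 310.2]
tool_rot: [-1.887, -2.51, -0.001]
ft_force: [0.3, -0.7, 0.2]
grip_width: 0.3
finger_force: 0.0
```

Run:
```python
import numpy as np
a=np.arange(1.8,-.01,-.1);y=105-170*np.cos(a)+11;z=54+170*np.sin(a)+19
for i in range(1,len(a)):
  dy=y[i]-y[i-1];print(round(a[i],1),[-1,round(-.02716*dy,2),round(.09624*dy,2),round((z[i]-z[i-1])/10,2),0],y[i].round(),z[i].round())
```

```text
1.7 [-1, np.float64(0.45), np.float64(-1.61), np.float64(0.3), 0] 138.0 242.0
1.6 [-1, np.float64(0.46), np.float64(-1.63), np.float64(0.13), 0] 121.0 243.0
1.5 [-1, np.float64(0.46), np.float64(-1.64), np.float64(-0.04), 0] 104.0 243.0
1.4 [-1, np.float64(0.46), np.float64(-1.62), np.float64(-0.2), 0] 87.0 241.0
1.3 [-1, np.float64(0.45), np.float64(-1.6), np.float64(-0.37), 0] 71.0 237.0
1.2 [-1, np.float64(0.44), np.float64(-1.55), np.float64(-0.54), 0] 54.0 231.0
1.1 [-1, np.float64(0.42), np.float64(-1.49), np.float64(-0.69), 0] 39.0 225.0
1.0 [-1, np.float64(0.4), np.float64(-1.42), np.float64(-0.85), 0] 24.0 216.0
0.9 [-1, np.float64(0.38), np.float64(-1.33), np.float64(-0.99), 0] 10.0 206.0
0.8 [-1, np.float64(0.35), np.float64(-1.23), np.float64(-1.12), 0] -2.0 195.0
0.7 [-1, np.float64(0.31), np.float64(-1.11), np.float64(-1.24), 0] -14.0 183.0
0.6 [-1, np.float64(0.28), np.float64(-0.99), np.float64(-1.35), 0] -24.0 169.0
0.5 [-1, np.float64(0.24), np.float64(-0.85), np.float64(-1.45), 0] -33.0 155.0
0.4 [-1, np.float64(0.2), np.float64(-0.71), np.float64(-1.53), 0] -41.0 139.0
0.3 [-1, np.float64(0.16), np.float64(-0.56), np.float64(-1.6), 0] -46.0 123.0
0.2 [-1, np.float64(0.11), np.float64(-0.4), np.float64(-1.65), 0] -51.0 107.0
0.1 [-1, np.float64(0.07), np.float64(-0.24), np.float64(-1.68), 0] -53.0 90.0
-0.0 [-1, np.float64(0.02), np.float64(-0.08), np.float64(-1.7), 0] -54.0 73.0
```

Call:
move_arm(targets=[[-1,0,0,-3.6,0],[-1,0,0,-3.6,0],[-1,0,0,0,0],[-1,0.4,-1.5,0,0],[-1,0.4,-1.5,0,0],[-1,0.4,-1.5,0,0],[-1,0,0,0,0]])

```text
time_s: 6.68
tool_pos: [529.5, 66.7, 239.3]
tool_rot: [1.898, 2.502, -0.001]
ft_force: [-0.1, -0.5, 0.4]
grip_width: 0.3
finger_force: 0.0
```

Call:
move_arm(targets=[[-1,0.4,-1.4,0.2,0],[-1,0.45,-1.6,0.1,0],[-1,0.45,-1.6,0,0],[-1,0.45,-1.6,-0.2,0],[-1,0.45,-1.6,-0.4,0],[-1,0.44,-1.55,-0.55,0],[-1,0.42,-1.5,-0.7,0]])

```text
time_s: 7.27
tool_pos: [559.8, -39.2, 223.8]
tool_rot: [1.894, 2.505, 0.002]
ft_force: [0.5, 0.2, 1.5]
grip_width: 0.1
finger_force: 0.8
```

Run:
```python
from h import *
p,d=grab('scene');cv2.imwrite('pics/s4.png',cv2.resize(p[60:280,150:480][...,::-1],None,fx=2,fy=2))
s=sense();print(tray(np.array(s['tool_pos'])),s['ft_force'])
```

```text
[ 37.05386781  36.65440884 221.95720325] [-0.24511684 -3.16788124 -3.14447252]
```

View pics/s4.png

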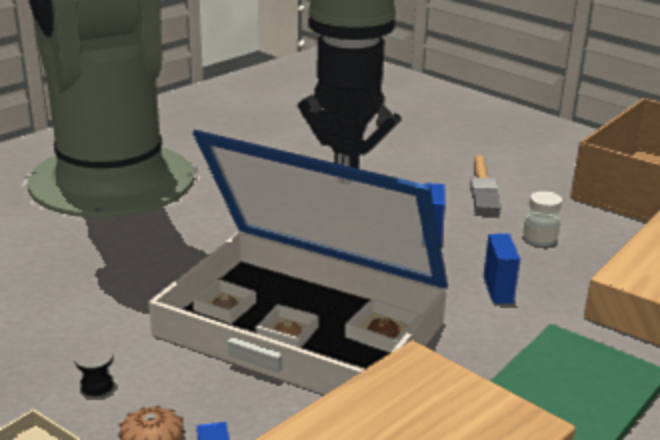

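The lid is following the fingers at about 1.1 rad (free edge (195,130)-(445,285)), and the box is flat at (378,325). Continuing the arc.

Call:
move_arm(targets=[[-1,0.4,-1.4,-0.85,0],[-1,0.38,-1.33,-1.0,0],[-1,0.35,-1.23,-1.12,0],[-1,0.31,-1.11,-1.24,0],[-1,0.28,-1.0,-1.35,0],[-1,0.24,-0.85,-1.45,0],[-1,0.2,-0.7,-1.53,0],[-1,0.16,-0.56,-1.6,0],[-1,0.11,-0.4,-1.65,0],[-1,0.05,-0.2,-1.1,0],[-1,0,0,0,0]])

```text
time_s: 8.23
tool_pos: [582.6, -127.0, 90.9]
tool_rot: [-1.893, -2.503, 0.003]
ft_force: [-0.4, -0.9, -0.6]
grip_width: -0.1
finger_force: 0.0
```

Call:
move_arm(targets=[[-1,0,0,-0.6,0],[-1,0,0,-0.5,0],[-1,0,0,0,0]])

```text
time_s: 8.48
tool_pos: [583.8, -126.5, 82.4]
tool_rot: [-1.894, -2.506, 0.0]
ft_force: [-1.0, -0.6, -0.4]
grip_width: -0.1
finger_force: 0.0
```

Call:
move_arm(targets=[[-1,0,0,-0.3,0],[-1,0,0,-0.3,0],[-1,0,0,0,0]])

```text
time_s: 8.73
tool_pos: [584.2, -126.7, 77.2]
tool_rot: [1.894, 2.505, 0.0]
ft_force: [-0.0, 0.3, -0.7]
grip_width: 0.3
finger_force: 0.0
```

Call:
move_arm(targets=[[-1,0,0,-0.2,0],[-1,0,0,-0.2,0],[-1,0,0,0,0]])

```text
time_s: 8.98
tool_pos: [584.5, -126.7, 76.5]
tool_rot: [1.893, 2.504, -0.0]
ft_force: [-20.9, 3.4, 62.9]
grip_width: 0.2
finger_force: 31.8
```

Run:
```python
from h import *
p,d=grab('scene');cv2.imwrite('pics/s5.png',cv2.resize(p[60:280,150:480][...,::-1],None,fx=2,fy=2))
s=sense();print(tray(np.array(s['tool_pos'])),s['ft_force'])
```

```text
[ 38.10941367 -50.95818043  76.42520749] [-20.91746991   3.44608888  65.03570523]
```

View pics/s5.png

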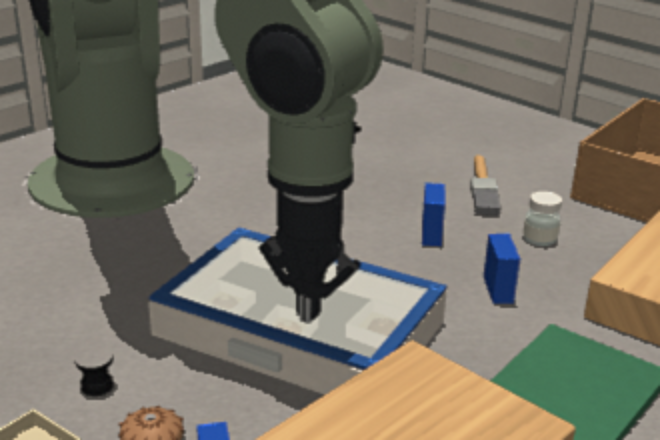

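The picture shows the lid flat on the tray walls all round, and the force jumped to 63 N against the stop, so it is shut. Retract and check the lid plane.

Call:
move_arm(targets=[[-1,0,0,1,0],[-1,0,0,3,0],[-1,0,0,3.5,0],[-1,0,0,3.5,0],[-1,0,0,3.5,0],[-1,0,0,3.5,0],[-1,0,0,0,0],[-1,0,0,0,0]])

```text
time_s: 9.7
tool_pos: [584.6, -126.9, 255.0]
tool_rot: [1.893, 2.503, 0.002]
ft_force: [0.4, 0.2, -1.3]
grip_width: -0.2
finger_force: 0.0
```

Run:
```python
from h import *
p,d=grab('scene');cv2.imwrite('pics/s6.png',cv2.resize(p[60:280,150:480][...,::-1],None,fx=2,fy=2))
Q=tray(cloud(load('scene')))
m=(abs(Q[...,0])<150)&(abs(Q[...,1])<104)&(Q[...,2]>46)&(Q[...,2]<75)
q=Q[m];c=np.linalg.lstsq(np.c_[q[:,:2],np.ones(len(q))],q[:,2],rcond=None)[0];print(len(q),c)
```

```text
5546 [2.37867047e-04 7.49852021e-03 5.72681920e+01]
```

View pics/s6.png

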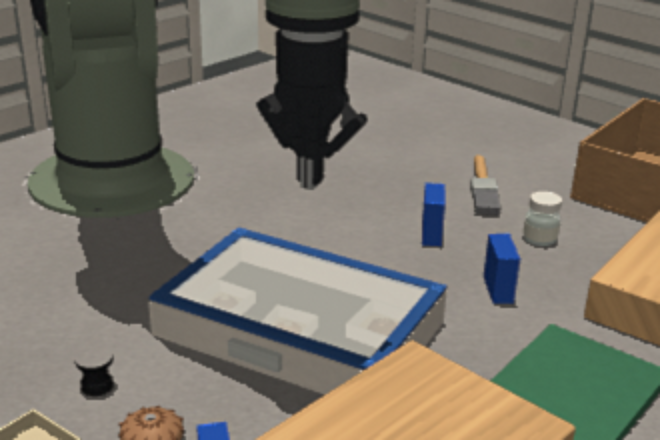

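The lid plane is level (slope 0.007 rad, height 57 mm), the box lies flat under it, and nothing else has moved.

```bash
python3 -c "from cell import sign_off; print(sign_off())"
```

```text
the job is handed in; nothing more can be done
None
```

The specimen box was tipped flat with its window up, the tray lid was pushed fully shut (measured slope about 0.007 rad), the bystanders looked unmoved in the last picture, and the job was handed in at about 10 s; no verdict was returned.

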